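# Slide a specimen holder under the spring clip of a reader stage

## Task

On the sample reader, press the spring clip's long bar down with one fingertip so that its jaw lifts, and keep it pressed while the other fingertip pushes the slide holder by its upright tab along the channel, under the jaw, fully home against the end stop. Only then let the clip go, so that its jaw clamps the holder, and move clear. Do not grip or lift the holder, and leave the jar, the cup and the weight alone.

Things in the scene. Friction and masses are not known exactly. Their poses are not given: they have to be found in the camera images.
- stage: Fixed reader stage. Origin on the bench under it, z up; x axis = push direction, towards end stop and white console; y axis points to the clip side. Grey deck 14 mm high, x -135 to 75, y -35 to 47 mm. Channel along x at y = 0 between rails 5 mm high (inner faces y = +-26.5). End stop face at x = 60 mm, 10 mm above the deck. Console 34 mm high, x 75 to 130, y -64 to 56 mm.
- clip (a joint): Angle of the steel spring clip. Hinge line parallel to the stage x axis, at stage y 40, z 28 mm. 0 = at rest; grows to 0.55 as the press bar goes down and the jaw rises; springs back when let go (about 2 N on the bar starts it, 6 N at 0.3, 12 N at 0.5). Above 0.15 the holder passes; 0.3 is a good working angle. With the holder home and the clip let go it reads about 0.12.
- jaw (a point): Middle of the underside of the clip's jaw foot, 30 mm long along stage x (15 to 45 mm), 8 mm wide (y 8 to 16 mm), 3 mm above the deck at rest, so that the 6 mm holder is blocked; moves with the clip.
- press_bar (a point): Point on top of the press bar at its middle (moves with the clip). Bar 173 mm long along stage x (-128 to 45 mm), 5 mm thick, from the hinge out to stage y = 77 mm. At rest it slopes up outwards by 0.3 rad, outer edge 41 mm above the bench; pressed to 0.3 rad it is level, top 30.5 mm above the bench. Press anywhere along it at stage y 55 to 75 mm; a fingertip can slide along it.
- holder: Loose aluminium slide holder, 120 g: plate 70 x 50 x 6 mm in the channel, x axis = push direction, origin at the centre of its underside. It starts 50 to 80 mm short of home, front edge not yet under the jaw. Fully home (front edge on the end stop) its origin is at stage x = 25, y = 0, z = 14 mm.
- tab (a point): Centre of the rear (-x) face of the holder's upright push tab, at the holder's rear edge: 5 mm thick, 40 mm wide, top 52 mm above the bench; the rear face is 35 mm behind the holder's origin and comes to stage x = -10 mm when home.
- jar: Bystander: white lidded jar, 52 mm across, 75 mm tall; origin at the centre of its underside.
- cup: Bystander: clear open sample cup, 54 mm across the rim, 60 mm tall; origin at the centre of its underside.
- weight: Bystander: brass balance weight, 32 mm across, 42 mm tall; origin at the centre of its underside.
Mind the look-alikes: they are no part of the job. What is shaped like the holder but green or red is not meant.

How it is judged:
By the outcome, as a careful person would: the job done as asked, in the order asked, and still so for the second after the job is handed in, with the robot touching nothing.
It also fails if it takes over 42 s, if anything falls off the work surface, if the arm or the gripper's body presses on something with over 40 N, if the wrist force passes 120 N, or if a joint passes its speed limit or range.

## Robot

A 7-joint arm with a two-finger parallel gripper is mounted at the origin on the work surface. World frame = base frame: x ahead of the robot, y to its left, z up, the work surface at z = 0. Lengths are in mm, angles in rad, forces in N, time in s.
With the tool pointing down it reaches from about 400 to 875 mm from the base axis. Payload 4.4 kg.
Tool frame: the origin (TCP) lies at the very end of the fingers, on their centre line; the grasp point (between the pads) lies 19 mm behind it; z points along the fingers, y is the direction in which the jaws open and shut (so a half turn about z gives the same grasp; the last joint's range is limited). The gripper opens to 85 mm and grips with 20 to 120 N. Pads are 22 mm wide; open, the fingers measure 114 mm over their backs; the gripper's body (76 mm by 85 mm) begins 54 mm behind the grasp point. The pads swing forward as they close: fully open they stand 13 mm farther back than shut.
Start: joints at [-1.288, 0.628, 0.038, 1.517, -0.027, 0.996, -0.02], TCP at [222.127, 610.883, 198.413] pointing down, gripper open.
Joint ranges: [-3.06, 3.06], [-0.37, 2.12], [-1.25, 1.32], [0.18, 2.47], [-1.1, 4.24], [0.23, 1.98], [-2.94, 2.94]. Speed limits (rad/s): [2.57, 2.57, 3.14, 3.14, 3.14, 3.14, 3.14].

## Interface

Orientations are given as a rotation vector (axis times angle).
In Python, from station import * gives the robot as it stands.
- The arm moves only by the tool servo_tool, never from a script. Its argument "series" is a list of rows, each an object of numbers: "wx", "wy", "wz": the turn, a rotation vector about the tool's x, y, z in rad; "dx", "dy", "dz": the shift along the tool's x, y, z in cm; "hand": the closure, from -1 (fully open) to 1 (shut), so that 0 is half open. A call has 1 to 5 rows; each row is the pose to reach, as a shift and turn from the pose commanded when the call began, along the tool's axes at that moment; what a row does not reach only later rows make up. A row lasts 1/12 s, in which the tool goes at most 41.7 mm and 7.16 degrees, less where a joint would pass 70% of its speed; a pose out of reach is approached as far as the arm can. A call with a gripper value outside its range is refused whole. The fingers move at their own pace and stop on an object; the grip force is fixed at half the most. Time passes only in rows, so rows that repeat a pose let the fingers close. It gives the time, the measured TCP pose, the force and the opening at its end, in the units of the state.
- get_state(): the state, without advancing time (a new reading comes with each control period).
- camera(name): name is "side" or "top"; returns a dict with "frame" (384x512x3 uint8, red, green, blue), "depth" (384x512 float32, mm along the optical axis (not along the pixel's ray), 0 where there is no reading), "fx", "fy", "cx", "cy" (pixels), "world_to_cam" (4x4, takes a point from world to camera coordinates). Camera axes: x right, y up, looking along -z (the intrinsics and any distortion apply to the point x, -y, -z); pixel columns grow to the right and rows downward; lengths in mm; the calibration is good to about 2 mm. A picture is of the moment at which its call begins.
- close_job(): hands the job in, once; it reports no verdict.
The state is a dict: "time": time; "joints": joint angles; "qd": joint speeds; "joint_torque": joint torques, N m; "tcp_pos": TCP position; "tcp_rot": TCP orientation; "ft_force": force on the tool from outside, world axes, zero at the start; "wrist_torque": the same for the moment, N m; "finger_gap": finger opening in mm.
Only numpy, scipy, OpenCV 4.12 (cv2) and the standard library are available. Lean on these libraries where they do the work, as an engineer would, in place of code of your own. Each camera call takes 0.05 s, during which the arm holds its last target. There are 200 camera calls.

## Working session

There is one attempt and no reset: what is moved stays moved. The work goes in short steps, Python scripts to look and compute and a tool call to move; the robot and the scene stay as the last step left them, time stands still between calls to the robot, and variables do not carry over. Pictures are saved under pics/ and viewed, about 8 in all and at most 12, crops included, and the job is handed in when it is done.

Besides the shell and the picture viewer there is one more tool, called as name(argument=value, ...), one argument or row to a line, values as JSON. servo_tool: Moves the arm, as the interface text tells. Its arguments: {"type":"object","properties":{"series":{"type":"array","items":{"type":"object","properties":{"wx":{"type":"number"},"wy":{"type":"number"},"wz":{"type":"number"},"dx":{"type":"number"},"dy":{"type":"number"},"dz":{"type":"number"},"hand":{"type":"number"}}}}},"required":["series"]}

```bash
mkdir -p pics; cat > h.py <<'E'
from station import *
import numpy as np, cv2
def snap(n,f):
    c=camera(n); cv2.imwrite('pics/'+f+'.png',c['frame'][:,:,::-1]); np.savez('pics/'+f+'.npz',**c); return c
def load(f): return dict(np.load('pics/'+f+'.npz'))
def ray(c,u,v):
    T=np.array(c['world_to_cam']); R=T[:3,:3]; o=-R.T@T[:3,3]
    d=R.T@np.array([(u-c['cx'])/c['fx'],-(v-c['cy'])/c['fy'],-1.]); return o,d
def onz(c,u,v,z):
    o,d=ray(c,u,v); return o+d*(z-o[2])/d[2]
def dep(c,u,v):
    o,d=ray(c,u,v); return o+d*c['depth'][int(v),int(u)]
def proj(c,p):
    T=np.array(c['world_to_cam']); q=T[:3,:3]@np.array(p)+T[:3,3]
    return c['cx']+c['fx']*q[0]/-q[2], c['cy']-c['fy']*q[1]/-q[2]
E
python3 - <<'E'
from h import *
for n in('top','side'):
    c=snap(n,n+'0'); print(n,[k for k in c],c['fx'],c['cx'],c['cy'],-np.array(c['world_to_cam'])[:3,:3].T@np.array(c['world_to_cam'])[:3,3])
s=get_state(); print(s)
E
```

```text
top ['frame', 'depth', 'fx', 'fy', 'cx', 'cy', 'world_to_cam'] 461.8778486573003 250.6751014457443 190.7817353475439 [501.70529066  52.33236365 889.88519424]
side ['frame', 'depth', 'fx', 'fy', 'cx', 'cy', 'world_to_cam'] 399.0840825063775 256.39673283412435 195.30937659127974 [375.0374125  767.93376353 493.84381956]
{'time': 0.1, 'joints': array([-1.2877971 ,  0.62926427,  0.03846323,  1.5183169 , -0.02699458,
        0.9963291 , -0.02002745]), 'qd': array([-1.01695186e-03, -3.42166313e-04,  1.00922554e-03, -9.16306877e-04,
        8.51272838e-05,  5.71940240e-04, -1.45281410e-03]), 'joint_torque': array([ 3.04136265e-03, -5.64525676e+01,  1.23065326e+00, -1.93973154e+01,
        1.13213510e-02,  5.40146735e-03,  1.44740518e-06]), 'tcp_pos': array([221.9109311 , 610.24645921, 197.55893093]), 'tcp_rot': array([-5.45133836e-01, -3.09365243e+00,  2.79207336e-03]), 'ft_force': array([0.07857956, 0.23198889, 0.69113966]), 'wrist_torque': array([0.0486068 , 0.00296976, 0.00079741]), 'finger_gap': 84.9669412065432}
```

View pics/top0.png

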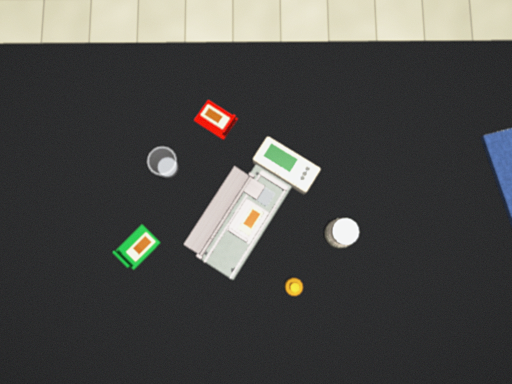

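View pics/side0.png

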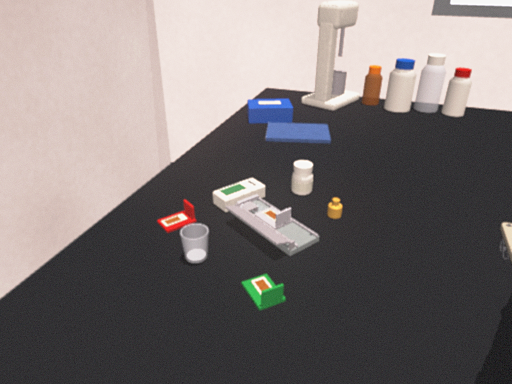

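The top view shows the stage from about (220,262) to the console at (287,163), the holder near (248,217), the press bar on its left side, and the jar at (342,233), cup at (162,162) and weight at (294,287). The side view agrees. Next I'll measure the stage and the holder.

```bash
python3 - <<'E'
from h import *
c=load('top0'); f=c['frame']
cv2.imwrite('pics/crop1.png',cv2.resize(f[125:290,165:335,::-1],None,fx=3.5,fy=3.5,interpolation=cv2.INTER_CUBIC))
for p in [(10,200),(500,200),(250,10),(250,370)]: print(p,onz(c,*p,0).round())
# whole reader mask -> points above bench via depth
v,u=np.mgrid[125:290,165:335]; 
o,_=ray(c,0,0); T=c['world_to_cam'];R=T[:3,:3]
d=np.stack([(u-c['cx'])/c['fx'],-(v-c['cy'])/c['fy'],-np.ones(u.shape)],-1)@R
P=o+d*c['depth'][125:290,165:335,None]
np.save('pics/P.npy',P)
z=P[...,2]; print(np.histogram(z,bins=np.arange(-10,90,5)))
# console: white & z 28-40
m=((f[125:290,165:335].min(-1)>60)&(z>5)).astype(np.uint8)
n,l,s,ce=cv2.connectedComponentsWithStats(m)
i=[k for k in range(1,n) if s[k,4]>300]
for k in i: print(s[k],ce[k], np.median(P[l==k],0))
m2=((abs(z-34)<4)).astype(np.uint8)
n,l,s,ce=cv2.connectedComponentsWithStats(m2)
for k in range(1,n):
    if s[k,4]>100:
        q=P[l==k][:,:2].astype(np.float32); print(s[k],cv2.minAreaRect(q))
E
```

```text
(10, 200) [622. 522.   0.]
(500, 200) [ 617. -430.    0.]
(250, 10) [1017.   53.    0.]
(250, 370) [304.  56.   0.]
(array([    1,  6086, 12695,   277,  1518,  1603,   955,   382,  1962,
        1682,   492,    59,    93,    40,    41,     6,    16,    16,
           0]), array([-10,  -5,   0,   5,  10,  15,  20,  25,  30,  35,  40,  45,  50,
        55,  60,  65,  70,  75,  80,  85]))
[  19   11  136  143 8298] [82.80212099 80.82465654] [607.3570246  62.4955325  29.1058661]
[  88   11   67   56 1730] ((685.1549682617188, -13.668563842773438), (119.8670883178711, 55.56916427612305), 57.50617218017578)
[  24   44   75   90 1376] ((588.1045532226562, 100.42869567871094), (58.340248107910156, 184.58705139160156), 55.41118240356445)
```

View pics/crop1.png

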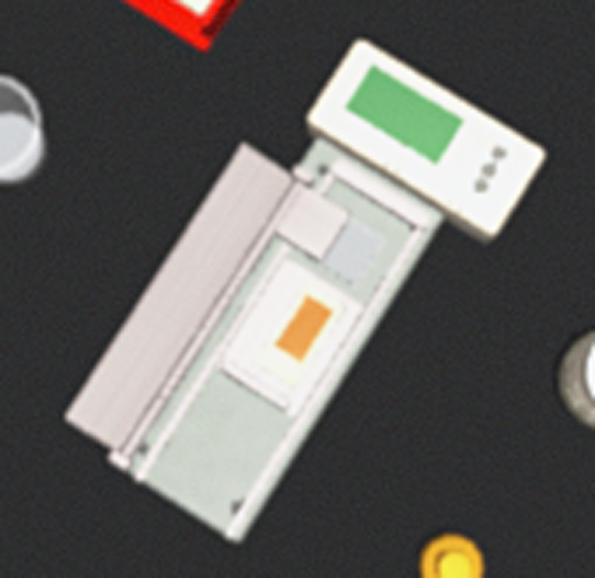

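```bash
python3 - <<'E'
from h import *
c=load('top0'); P=np.load('pics/P.npy'); f=c['frame'][125:290,165:335]
th=np.deg2rad(-32.5)
def S(p,o=(600.9,44.7)):
    d=np.array(p)[...,:2]-np.array(o); return np.stack([d[...,0]*np.cos(th)+d[...,1]*np.sin(th),-d[...,0]*np.sin(th)+d[...,1]*np.cos(th)],-1)
L=lambda a,b,z: S(onz(c,165+(a+.5)/3.5-.5,125+(b+.5)/3.5-.5,z)).round(1)
for n,a,b,z in [('console nearleft 75,56',308,122,34),('console farleft 130,56',360,40,34),('farright 130,-64',546,154,34),('nearright 75,-64',490,240,34),('deck corner -135,-35 (rail19)',238,541,17),
 ('bar far outer 45,77',244,144,41),('bar near outer -128,77',66,417,41),('tabtopL',222,368,52),('tabtopR',290,408,52),('holder front L',287,254,20),('holder front R',361,298,20)]: print(n,L(a,b,z))
s=S(P); z=P[...,2]
m=(z>45)&(abs(s[...,1])<30)&(s[...,0]<20)
print('tab',m.sum(),s[m].mean(0),np.percentile(s[m],[5,95],axis=0))
hsv=cv2.cvtColor(f,cv2.COLOR_RGB2HSV); m=(hsv[...,0]>8)&(hsv[...,0]<22)&(hsv[...,1]>120)&(s[...,1]>-30)&(abs(s[...,0])<60)
v,u=np.nonzero(m); print('label',S(onz(c,165+u.mean(),125+v.mean(),20)),m.sum())
# side view tab check + orientation
a=load('side0'); print([proj(a,[600.9+np.cos(th)*x-np.sin(th)*y,44.7+np.sin(th)*x+np.cos(th)*y,z]) for x,y,z in [(-135,-35,14),(-128,77,41),(75,-64,34),(-75,20,52)]])
cv2.imwrite('pics/side_crop.png',cv2.resize(a['frame'][170:260,205:330,::-1],None,fx=6,fy=6,interpolation=cv2.INTER_CUBIC))
E
```

```text
console nearleft 75,56 [74.7 53.1]
console farleft 130,56 [128.5  53.5]
farright 130,-64 [128.2 -64.9]
nearright 75,-64 [ 72.  -63.7]
deck corner -135,-35 (rail19) [-134.2  -34.6]
bar far outer 45,77 [44.9 74.9]
bar near outer -128,77 [-127.2   75.3]
tabtopL [-62.6  19.3]
tabtopR [-61.2 -21.5]
holder front L [ 9.3 25.3]
holder front R [ 10.3 -21.4]
tab 62 [-60.36685287   0.91644558] [[-62.60372539 -17.07304428]
 [-58.07552645  18.1362908 ]]
label [-20.02746917  -3.72910647] 130
[(np.float64(319.4550737153083), np.float64(235.5491904038766)), (np.float64(276.65690631584926), np.float64(243.4647697844801)), (np.float64(265.49310727239157), np.float64(184.84596357036003)), (np.float64(280.84253958954093), np.float64(216.49445240853072))]
```

View pics/side_crop.png

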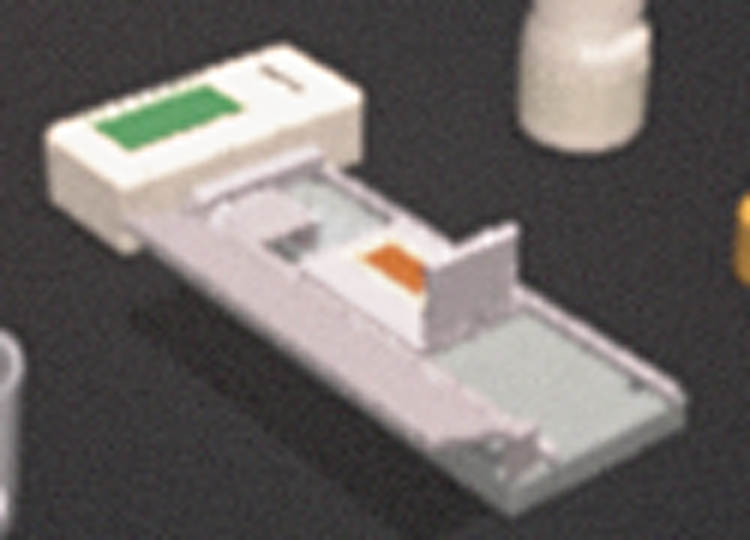

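The geometry agrees to about 2 mm. The stage origin is at about (601,45) with x axis at -32.5°. The tab's rear face is at stage x ≈ -62, so there are about 52 mm to push. I'll go above it.

servo_tool(
  series=[
    {"dx": -3.2, "dy": -2.3, "wz": 0.05, "hand": -0.18},
    {"dx": -6.4, "dy": -4.6, "wz": 0.1, "hand": -0.18},
    {"dx": -9.6, "dy": -7.0, "wz": 0.15, "hand": -0.18},
    {"dx": -12.8, "dy": -9.4, "wz": 0.2, "hand": -0.18},
    {"dx": -16, "dy": -11.8, "wz": 0.218, "hand": -0.18},
  ],
)

```text
schema error: expected keys wx, wy, wz, dx, dy, dz, hand
```

```bash
cat >> h.py <<'E'
from scipy.spatial.transform import Rotation as Ro
th=np.deg2rad(-32.5); O=np.array([600.9,44.7])
A=np.array([[np.cos(th),np.sin(th)],[-np.sin(th),np.cos(th)]])
def rep(target=None):
    s=get_state(); p=s['tcp_pos']; R=Ro.from_rotvec(s['tcp_rot']).as_matrix()
    print('t',round(s['time'],2),'tcp',p.round(1),'stage',(A@(p[:2]-O)).round(1),'F stage',(A@s['ft_force'][:2]).round(1),s['ft_force'][2].round(1),'gap',round(s['finger_gap'],1),'toolz',R[:,2].round(3),'yaw err',round(np.rad2deg(np.arctan2(R[1,1],R[0,1]))-57.5,2))
    if target is not None:
        w=np.r_[O+A.T@np.array(target[:2]),target[2]]; print('shift cm',(R.T@(w-p)/10).round(2))
E
python3 -c "
from h import *
rep((-83,32.5,150))"
```

```text
t 0.1 tcp [221.9 610.2 197.6] stage [-623.5  273.3] F stage [-0.1  0.2] 0.7 gap 85.0 toolz [-0.001 -0.002 -1.   ] yaw err 12.51
shift cm [-47.55 -35.21   4.82]
```

All keys are needed in each row.

servo_tool(
  series=[
    {"dx": -3.2, "dy": -2.3, "dz": 0, "wx": 0, "wy": 0, "wz": 0.05, "hand": -0.18},
    {"dx": -6.4, "dy": -4.6, "dz": 0, "wx": 0, "wy": 0, "wz": 0.1, "hand": -0.18},
    {"dx": -9.6, "dy": -7.0, "dz": 0, "wx": 0, "wy": 0, "wz": 0.15, "hand": -0.18},
    {"dx": -12.8, "dy": -9.4, "dz": 0, "wx": 0, "wy": 0, "wz": 0.2, "hand": -0.18},
    {"dx": -16, "dy": -11.8, "dz": 0, "wx": 0, "wy": 0, "wz": 0.218, "hand": -0.18},
  ],
)

```text
time: 0.52
tcp_pos: [332.7, 443.4, 198.1]
tcp_rot: [-0.881, -3.015, 0.001]
ft_force: [0.4, 0.4, -0.7]
finger_gap: 50.3
```

```bash
python3 -c "
from h import *
rep((-83,32.5,150))"
```

```text
t 0.52 tcp [332.7 443.4 198.1] stage [-440.4  192.1] F stage [0.2 0.5] -0.7 gap 50.3 toolz [-0.    -0.001 -1.   ] yaw err -0.08
shift cm [-35.76 -15.91   4.82]
```

servo_tool(
  series=[
    {"dx": -3.6, "dy": -1.6, "dz": 0, "wx": 0, "wy": 0, "wz": 0, "hand": -0.18},
    {"dx": -7.2, "dy": -3.2, "dz": 0, "wx": 0, "wy": 0, "wz": 0, "hand": -0.18},
    {"dx": -10.8, "dy": -4.8, "dz": 0, "wx": 0, "wy": 0, "wz": 0, "hand": -0.18},
    {"dx": -14.4, "dy": -6.4, "dz": 0, "wx": 0, "wy": 0, "wz": 0, "hand": -0.18},
    {"dx": -17.5, "dy": -7.8, "dz": 0, "wx": 0, "wy": 0, "wz": 0, "hand": -0.18},
  ],
)

```text
time: 0.93
tcp_pos: [439.0, 282.7, 198.3]
tcp_rot: [0.881, 3.015, -0.001]
ft_force: [1.1, 0.7, -0.3]
finger_gap: 50.3
```

servo_tool(
  series=[
    {"dx": -3.2, "dy": -1.4, "dz": 1, "wx": 0, "wy": 0, "wz": 0, "hand": -0.18},
    {"dx": -6.4, "dy": -2.8, "dz": 2, "wx": 0, "wy": 0, "wz": 0, "hand": -0.18},
    {"dx": -9.6, "dy": -4.2, "dz": 3, "wx": 0, "wy": 0, "wz": 0, "hand": -0.18},
    {"dx": -12.8, "dy": -5.6, "dz": 4, "wx": 0, "wy": 0, "wz": 0, "hand": -0.18},
    {"dx": -15.5, "dy": -6.8, "dz": 4.8, "wx": 0, "wy": 0, "wz": 0, "hand": -0.18},
  ],
)

```text
time: 1.35
tcp_pos: [532.9, 142.2, 149.5]
tcp_rot: [-0.881, -3.015, 0.002]
ft_force: [-0.1, 0.9, -0.1]
finger_gap: 50.1
```

```bash
python3 -c "
from h import *
rep((-83,32.5,85))"
```

```text
t 1.35 tcp [532.9 142.2 149.5] stage [-109.7   45.7] F stage [-0.5  0.7] -0.1 gap 50.1 toolz [-0.001 -0.001 -1.   ] yaw err -0.06
shift cm [-2.67 -1.31  6.45]
```

servo_tool(
  series=[
    {"dx": -1.3, "dy": -0.65, "dz": 2.2, "wx": 0, "wy": 0, "wz": 0, "hand": -0.18},
    {"dx": -2.6, "dy": -1.3, "dz": 4.4, "wx": 0, "wy": 0, "wz": 0, "hand": -0.18},
    {"dx": -2.65, "dy": -1.3, "dz": 6.5, "wx": 0, "wy": 0, "wz": 0, "hand": -0.18},
    {"dx": -2.65, "dy": -1.3, "dz": 6.5, "wx": 0, "wy": 0, "wz": 0, "hand": -0.18},
  ],
)

```text
time: 1.68
tcp_pos: [544.7, 117.7, 81.6]
tcp_rot: [-0.88, -3.009, 0.007]
ft_force: [-0.9, 0.5, -0.3]
finger_gap: 50.7
```

```bash
python3 -c "
from h import *
rep((-83,32.5,45))
c=snap('side','s1'); d=snap('top','t1')
a=cv2.resize(c['frame'][150:270,190:330],None,fx=4,fy=4,interpolation=3)
b=cv2.resize(d['frame'][140:290,175:300],None,fx=3.2,fy=3.2,interpolation=3)
cv2.imwrite('pics/s1c.png',a[:,:,::-1])"
```

```text
t 1.68 tcp [544.7 117.7  81.6] stage [-86.6  31.4] F stage [-1.1 -0.1] -0.3 gap 50.7 toolz [-0.007 -0.002 -1.   ] yaw err -0.11
shift cm [-0.38  0.14  3.65]
```

View pics/s1c.png

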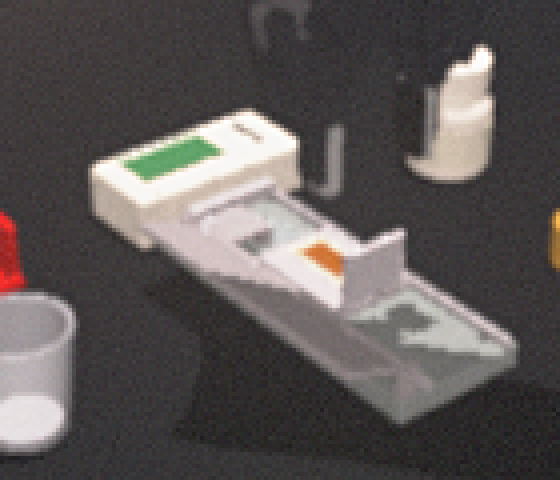

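```bash
python3 -c "
from h import *
rep()
c=load('s1')
for y in (0,64.5):
  for z in (80,86,92):
    w=np.r_[O+A.T@np.array([-86.6,y]),z]; u,v=proj(c,w); print(y,z,(u-190)*4,(v-150)*4)
"
```

```text
t 1.78 tcp [546.7 120.   84.9] stage [-86.1  34.3] F stage [ 0.1 -0.9] 0.1 gap 50.5 toolz [-0.002 -0.    -1.   ] yaw err 0.04
0 80 410.44542190258744 215.80762860599236
0 86 411.06042616482387 205.55982871001936
0 92 411.68001836781195 195.23558007759857
64.5 80 312.31724240542485 258.1647555406148
64.5 86 312.5790317626602 247.6131111847261
64.5 92 312.8428636934798 236.9791391503386
```

```bash
python3 -c "
from h import *
c=load('s1')
v,u=np.mgrid[130:270,190:340]
T=c['world_to_cam'];R=T[:3,:3]; o=-R.T@T[:3,3]
d=np.stack([(u-c['cx'])/c['fx'],-(v-c['cy'])/c['fy'],-np.ones(u.shape)],-1)@R
D=c['depth'][130:270,190:340]
P=o+d*D[...,None]; S=(P[...,:2]-O)@A.T; z=P[...,2]
m=(D>0)&(abs(S[...,0]+86)<35)&(S[...,1]>-40)&(S[...,1]<110)&(z>60)
for lo in range(60,180,8):
  k=m&(z>=lo)&(z<lo+8); 
  if k.sum(): q=S[k]; f=q[q[:,1]>32]; g=q[q[:,1]<=32]; print(lo,len(f),len(f) and np.percentile(f,[5,95],axis=0).round().tolist(),len(g),len(g) and np.percentile(g,[5,95],axis=0).round().tolist())
"
```

```text
116 16 [[-98.0, 58.0], [-79.0, 65.0]] 23 [[-98.0, 5.0], [-77.0, 8.0]]
124 42 [[-98.0, 59.0], [-82.0, 71.0]] 41 [[-98.0, -4.0], [-77.0, 8.0]]
132 45 [[-98.0, 59.0], [-80.0, 71.0]] 42 [[-98.0, -6.0], [-77.0, 8.0]]
140 46 [[-98.0, 59.0], [-80.0, 71.0]] 46 [[-98.0, -3.0], [-77.0, 7.0]]
148 38 [[-98.0, 59.0], [-82.0, 72.0]] 45 [[-98.0, -4.0], [-79.0, 8.0]]
156 24 [[-100.0, 62.0], [-93.0, 72.0]] 42 [[-100.0, -11.0], [-79.0, 7.0]]
164 101 [[-100.0, 58.0], [-78.0, 89.0]] 77 [[-100.0, -22.0], [-78.0, 8.0]]
172 93 [[-100.0, 57.0], [-77.0, 91.0]] 70 [[-100.0, -25.0], [-79.0, 11.0]]
```

```bash
cat >> h.py <<'E'
def cloud(c,w=(130,270,190,340)):
    v,u=np.mgrid[w[0]:w[1],w[2]:w[3]]
    T=c['world_to_cam'];R=T[:3,:3]; o=-R.T@T[:3,3]
    d=np.stack([(u-c['cx'])/c['fx'],-(v-c['cy'])/c['fy'],-np.ones(u.shape)],-1)@R
    D=c['depth'][w[0]:w[1],w[2]:w[3]]; P=o+d*D[...,None]
    return np.concatenate([(P[...,:2]-O)@A.T,P[...,2:]],-1),D>0
E
python3 -c "
from h import *
rep()
c=snap('side','s2'); rep()
Q,ok=cloud(c)
m=ok&(abs(Q[...,0]+86)<35)&(Q[...,1]>-40)&(Q[...,1]<110)&(Q[...,2]>50)
for n,k in(('bar',m&(Q[...,1]>32)),('tab',m&(Q[...,1]<=32)&(Q[...,0]<-72))): 
  q=Q[k]; print(n,np.sort(q[:,2])[:12].round(1))
cv2.imwrite('pics/s2c.png',cv2.resize(c['frame'][120:270,190:340,::-1],None,fx=4,fy=4,interpolation=3))
"
```

```text
t 1.78 tcp [546.7 120.   84.9] stage [-86.1  34.3] F stage [ 0.1 -0.9] 0.1 gap 50.5 toolz [-0.002 -0.    -1.   ] yaw err 0.04
t 1.83 tcp [547.6 120.5  85.9] stage [-85.7  35.3] F stage [0.7 0.1] 0.1 gap 49.9 toolz [ 0.     0.001 -1.   ] yaw err 0.07
bar [120.4 121.9 122.2 122.3 122.5 123.3 123.4 123.7 124.6 124.7 124.7 125.8]
tab [121.8 121.8 122.  122.3 122.5 122.5 123.4 123.5 123.5 123.9 124.5 124.6]
```

View pics/s2c.png

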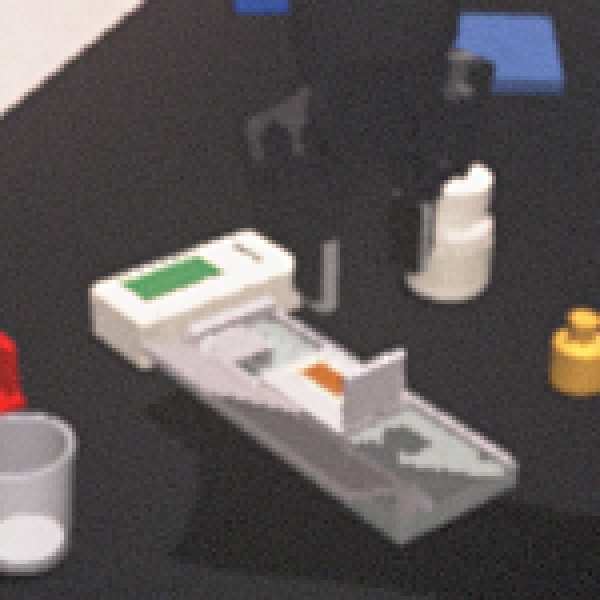

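The camera puts the fingertips around z ≈ 120 while the reported TCP is at 85, but the lateral position agrees. I'll descend in guarded steps and watch the force and depth.

servo_tool(
  series=[
    {"dx": 0, "dy": -0.1, "dz": 1, "wx": 0, "wy": 0, "wz": 0, "hand": -0.18},
    {"dx": 0, "dy": -0.2, "dz": 2, "wx": 0, "wy": 0, "wz": 0, "hand": -0.18},
    {"dx": 0, "dy": -0.2, "dz": 3, "wx": 0, "wy": 0, "wz": 0, "hand": -0.18},
    {"dx": 0, "dy": -0.2, "dz": 3, "wx": 0, "wy": 0, "wz": 0, "hand": -0.18},
    {"dx": 0, "dy": -0.2, "dz": 3, "wx": 0, "wy": 0, "wz": 0, "hand": -0.18},
  ],
)

```text
time: 2.25
tcp_pos: [545.8, 118.1, 54.7]
tcp_rot: [-0.878, -3.015, 0.001]
ft_force: [-0.3, 1.0, 0.3]
finger_gap: 50.3
```

```bash
cat >> h.py <<'E'
def tips(f):
    c=snap('side',f); rep()
    Q,ok=cloud(c); p=A@(get_state()['tcp_pos'][:2]-O)
    m=ok&(abs(Q[...,0]-p[0])<25)&(Q[...,2]>30)&(Q[...,2]<140)
    for n,k in(('bar',m&(Q[...,1]>55)&(Q[...,1]<110)),('tab',m&(Q[...,1]<=20)&(Q[...,1]>-30))):
      q=Q[k]; print(n); 
      for lo in range(30,140,6):
        r=q[(q[:,2]>=lo)&(q[:,2]<lo+6)]
        if len(r)>3: print(lo,len(r),np.percentile(r[:,:2],[5,95],axis=0).round().tolist())
    return c
E
python3 -c "
from h import *
c=tips('s3')"
```

```text
t 2.3 tcp [546.3 118.1  55.1] stage [-85.5  32.6] F stage [-0.1 -0.2] 0.4 gap 50.6 toolz [-0.001 -0.    -1.   ] yaw err 0.04
bar
30 14 [[-104.0, 55.0], [-66.0, 59.0]]
36 129 [[-108.0, 59.0], [-62.0, 77.0]]
42 5 [[-110.0, 74.0], [-73.0, 77.0]]
90 10 [[-97.0, 58.0], [-83.0, 65.0]]
96 23 [[-98.0, 59.0], [-84.0, 71.0]]
102 28 [[-98.0, 61.0], [-83.0, 73.0]]
108 28 [[-97.0, 62.0], [-82.0, 72.0]]
114 36 [[-98.0, 60.0], [-82.0, 72.0]]
120 31 [[-98.0, 58.0], [-83.0, 72.0]]
126 19 [[-99.0, 60.0], [-88.0, 73.0]]
132 21 [[-100.0, 61.0], [-92.0, 83.0]]
138 17 [[-100.0, 62.0], [-79.0, 89.0]]
tab
30 32 [[-65.0, -17.0], [-62.0, 18.0]]
36 30 [[-65.0, -16.0], [-62.0, 17.0]]
42 33 [[-65.0, -15.0], [-62.0, 19.0]]
48 36 [[-65.0, -16.0], [-61.0, 18.0]]
90 17 [[-96.0, 2.0], [-78.0, 9.0]]
96 32 [[-98.0, -4.0], [-78.0, 9.0]]
102 29 [[-97.0, 3.0], [-77.0, 8.0]]
108 28 [[-97.0, -3.0], [-76.0, 8.0]]
114 32 [[-98.0, -4.0], [-77.0, 8.0]]
120 31 [[-98.0, -5.0], [-77.0, 8.0]]
126 30 [[-98.0, 0.0], [-78.0, 8.0]]
132 37 [[-99.0, -16.0], [-77.0, 7.0]]
138 24 [[-99.0, -14.0], [-76.0, 6.0]]
```

servo_tool(
  series=[
    {"dx": 0, "dy": 0, "dz": 1, "wx": 0, "wy": 0, "wz": 0, "hand": -0.18},
    {"dx": 0, "dy": 0, "dz": 2, "wx": 0, "wy": 0, "wz": 0, "hand": -0.18},
    {"dx": 0, "dy": 0, "dz": 3, "wx": 0, "wy": 0, "wz": 0, "hand": -0.18},
    {"dx": 0, "dy": 0, "dz": 3.5, "wx": 0, "wy": 0, "wz": 0, "hand": -0.18},
    {"dx": 0, "dy": 0, "dz": 3.5, "wx": 0, "wy": 0, "wz": 0, "hand": -0.18},
  ],
)

```text
time: 2.72
tcp_pos: [545.1, 117.8, 18.6]
tcp_rot: [-0.878, -3.014, 0.002]
ft_force: [-0.7, 1.1, -0.6]
finger_gap: 50.1
```

```bash
python3 -c "
from h import *
c=tips('s4')
cv2.imwrite('pics/s4c.png',cv2.resize(c['frame'][150:270,190:340,::-1],None,fx=5,fy=5,interpolation=3))
"
```

```text
t 2.77 tcp [545.7 117.8  19.3] stage [-85.9  32. ] F stage [ 0.4 -0.7] 0.1 gap 50.6 toolz [-0.002 -0.    -1.   ] yaw err 0.02
bar
30 8 [[-104.0, 56.0], [-65.0, 59.0]]
36 136 [[-109.0, 58.0], [-64.0, 77.0]]
42 6 [[-104.0, 74.0], [-82.0, 76.0]]
54 10 [[-98.0, 58.0], [-85.0, 65.0]]
60 18 [[-99.0, 60.0], [-84.0, 70.0]]
66 31 [[-99.0, 58.0], [-83.0, 71.0]]
72 30 [[-99.0, 59.0], [-83.0, 72.0]]
78 28 [[-98.0, 60.0], [-82.0, 72.0]]
84 25 [[-98.0, 59.0], [-84.0, 71.0]]
90 17 [[-98.0, 59.0], [-90.0, 72.0]]
96 21 [[-100.0, 61.0], [-93.0, 87.0]]
102 68 [[-100.0, 60.0], [-78.0, 89.0]]
108 65 [[-100.0, 56.0], [-78.0, 91.0]]
114 60 [[-102.0, 59.0], [-78.0, 92.0]]
120 80 [[-103.0, 56.0], [-75.0, 94.0]]
126 64 [[-105.0, 56.0], [-72.0, 95.0]]
132 61 [[-102.0, 56.0], [-75.0, 97.0]]
138 19 [[-105.0, 56.0], [-80.0, 97.0]]
tab
30 30 [[-65.0, -14.0], [-62.0, 17.0]]
36 28 [[-65.0, -9.0], [-62.0, 19.0]]
42 19 [[-64.0, -6.0], [-62.0, 17.0]]
48 27 [[-65.0, -4.0], [-61.0, 17.0]]
54 16 [[-97.0, 5.0], [-79.0, 8.0]]
60 26 [[-98.0, -2.0], [-79.0, 8.0]]
66 23 [[-98.0, -0.0], [-78.0, 8.0]]
72 30 [[-99.0, -5.0], [-78.0, 8.0]]
78 28 [[-98.0, -6.0], [-79.0, 8.0]]
84 27 [[-98.0, -2.0], [-78.0, 8.0]]
90 30 [[-99.0, 1.0], [-79.0, 8.0]]
96 37 [[-100.0, -17.0], [-78.0, 6.0]]
102 51 [[-100.0, -18.0], [-78.0, 7.0]]
108 48 [[-100.0, -25.0], [-79.0, 9.0]]
114 38 [[-103.0, -26.0], [-79.0, 12.0]]
120 44 [[-104.0, -26.0], [-82.0, 14.0]]
126 54 [[-104.0, -26.0], [-81.0, 17.0]]
132 52 [[-104.0, -27.0], [-80.0, 19.0]]
138 14 [[-103.0, -26.0], [-90.0, 20.0]]
```

View pics/s4c.png

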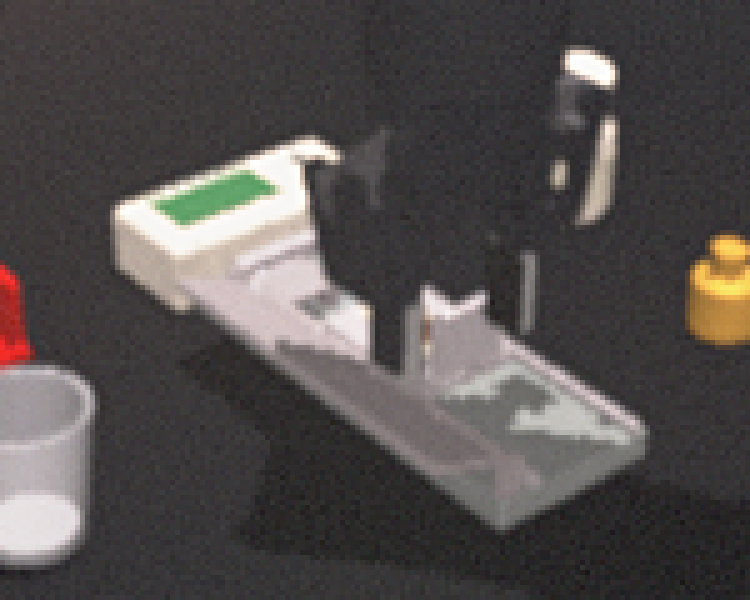

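Tip-to-TCP offset is steady at about 35 mm, so the tips are at z ≈ 54, with the bar fingertip at y 58–72 and the tab fingertip at y -6–8. I'll go down to touch the bar.

servo_tool(
  series=[
    {"dx": 0, "dy": 0, "dz": 0.5, "wx": 0, "wy": 0, "wz": 0, "hand": -0.18},
    {"dx": 0, "dy": 0, "dz": 1, "wx": 0, "wy": 0, "wz": 0, "hand": -0.18},
    {"dx": 0, "dy": 0, "dz": 1.4, "wx": 0, "wy": 0, "wz": 0, "hand": -0.18},
    {"dx": 0, "dy": 0, "dz": 1.6, "wx": 0, "wy": 0, "wz": 0, "hand": -0.18},
    {"dx": 0, "dy": 0, "dz": 1.6, "wx": 0, "wy": 0, "wz": 0, "hand": -0.18},
  ],
)

```text
time: 3.18
tcp_pos: [546.1, 118.0, 3.9]
tcp_rot: [-0.878, -3.015, 0.001]
ft_force: [0.3, 0.1, 0.8]
finger_gap: 50.7
```

servo_tool(
  series=[
    {"dx": 0, "dy": 0, "dz": 0.2, "wx": 0, "wy": 0, "wz": 0, "hand": -0.18},
    {"dx": 0, "dy": 0, "dz": 0.4, "wx": 0, "wy": 0, "wz": 0, "hand": -0.18},
    {"dx": 0, "dy": 0, "dz": 0.4, "wx": 0, "wy": 0, "wz": 0, "hand": -0.18},
  ],
)

```text
time: 3.43
tcp_pos: [547.0, 118.5, 0.5]
tcp_rot: [0.878, 3.015, 0.001]
ft_force: [-0.4, 1.4, 2.1]
finger_gap: 50.5
```

```bash
python3 -c "
from h import *
rep()"
```

```text
t 3.43 tcp [5.470e+02 1.185e+02 5.000e-01] stage [-85.1  33.3] F stage [-1.1  0.9] 2.1 gap 50.5 toolz [ 0.001  0.001 -1.   ] yaw err 0.04
```

servo_tool(
  series=[
    {"dx": 0, "dy": 0, "dz": 0.2, "wx": 0, "wy": 0, "wz": 0, "hand": -0.18},
    {"dx": 0, "dy": 0, "dz": 0.4, "wx": 0, "wy": 0, "wz": 0, "hand": -0.18},
    {"dx": 0, "dy": 0, "dz": 0.6, "wx": 0, "wy": 0, "wz": 0, "hand": -0.18},
    {"dx": 0, "dy": 0, "dz": 0.6, "wx": 0, "wy": 0, "wz": 0, "hand": -0.18},
  ],
)

```text
time: 3.77
tcp_pos: [547.7, 119.5, -5.3]
tcp_rot: [0.877, 3.015, 0.004]
ft_force: [0.5, 3.1, 6.4]
finger_gap: 50.3
```

```bash
cat >> h.py <<'E'
def bar(f):
    c=snap('side',f); rep(); Q,ok=cloud(c,(150,270,190,340))
    p=A@(get_state()['tcp_pos'][:2]-O)
    x,y,z=Q[...,0],Q[...,1],Q[...,2]
    m=ok&(x>-122)&(x<40)&(y>50)&(y<76)&(z>15)&(z<48)&(abs(x-p[0])>20)
    k=np.polyfit(y[m],z[m],1); print('bar slope',k[0].round(3),'z@66',np.polyval(k,66).round(1),'angle est',(0.3-np.arctan(k[0])).round(3),m.sum())
    t=ok&(z>40)&(z<51)&(abs(y)<21)&(x>-75)&(x<25)&(x>p[0]+11)
    if t.sum(): print('tab rear',np.percentile(x[t],[10,50]).round(1),t.sum())
    return c
E
python3 -c "
from h import *
bar('s5')"
```

```text
t 3.82 tcp [547.8 119.5  -5.2] stage [-85.   34.5] F stage [-1.8  3.8] 6.2 gap 50.7 toolz [ 0.003  0.002 -1.   ] yaw err 0.07
bar slope 0.015 z@66 31.0 angle est 0.285 371
tab rear [-63.9 -62.8] 33
```

The clip is at about 0.29 rad with 6.2 N on the bar. Now I'll push.

servo_tool(
  series=[
    {"dx": -0.6, "dy": 0, "dz": 0.1, "wx": 0, "wy": 0, "wz": 0, "hand": -0.18},
    {"dx": -1.2, "dy": 0, "dz": 0.1, "wx": 0, "wy": 0, "wz": 0, "hand": -0.18},
    {"dx": -1.8, "dy": 0, "dz": 0.1, "wx": 0, "wy": 0, "wz": 0, "hand": -0.18},
    {"dx": -2.3, "dy": 0, "dz": 0.1, "wx": 0, "wy": 0, "wz": 0, "hand": -0.18},
    {"dx": -2.8, "dy": 0, "dz": 0.1, "wx": 0, "wy": 0, "wz": 0, "hand": -0.18},
  ],
)

```text
time: 4.23
tcp_pos: [566.6, 104.8, -6.7]
tcp_rot: [-0.874, -3.011, 0.0]
ft_force: [-6.7, 3.7, 9.2]
finger_gap: 50.5
```

```bash
python3 -c "
from h import *
bar('s6')"
```

```text
t 4.28 tcp [568.  104.   -6.7] stage [-59.6  32.3] F stage [-5.8  1. ] 8.4 gap 50.5 toolz [-0.005  0.001 -1.   ] yaw err 0.09
bar slope -0.067 z@66 29.1 angle est 0.367 427
tab rear [-48.3 -48. ] 4
```

servo_tool(
  series=[
    {"dx": -0.5, "dy": 0, "dz": 0, "wx": 0, "wy": 0, "wz": 0, "hand": -0.18},
    {"dx": -1.0, "dy": 0, "dz": 0, "wx": 0, "wy": 0, "wz": 0, "hand": -0.18},
    {"dx": -1.5, "dy": 0, "dz": 0, "wx": 0, "wy": 0, "wz": 0, "hand": -0.18},
    {"dx": -2.0, "dy": 0, "dz": 0, "wx": 0, "wy": 0, "wz": 0, "hand": -0.18},
    {"dx": -2.5, "dy": 0, "dz": 0, "wx": 0, "wy": 0, "wz": 0, "hand": -0.18},
  ],
)

```text
time: 4.7
tcp_pos: [587.8, 91.5, -6.8]
tcp_rot: [-0.874, -3.011, 0.0]
ft_force: [-6.1, 4.6, 8.7]
finger_gap: 50.6
```

```bash
python3 -c "
from h import *
bar('s7')"
```

```text
t 4.75 tcp [589.2  90.5  -6.6] stage [-34.5  32.4] F stage [-4.8  1.1] 7.8 gap 50.6 toolz [-0.004  0.001 -1.   ] yaw err 0.08
bar slope -0.068 z@66 29.0 angle est 0.368 444
tab rear [-23.3 -21. ] 6
```

About 12–13 mm remain; I'll finish slowly and watch for the stop force.

servo_tool(
  series=[
    {"dx": -0.35, "dy": 0, "dz": 0, "wx": 0, "wy": 0, "wz": 0, "hand": -0.18},
    {"dx": -0.7, "dy": 0, "dz": 0, "wx": 0, "wy": 0, "wz": 0, "hand": -0.18},
    {"dx": -1.0, "dy": 0, "dz": 0, "wx": 0, "wy": 0, "wz": 0, "hand": -0.18},
    {"dx": -1.2, "dy": 0, "dz": 0, "wx": 0, "wy": 0, "wz": 0, "hand": -0.18},
    {"dx": -1.2, "dy": 0, "dz": 0, "wx": 0, "wy": 0, "wz": 0, "hand": -0.18},
  ],
)

```text
time: 5.17
tcp_pos: [598.7, 84.6, -6.7]
tcp_rot: [-0.875, -3.012, 0.0]
ft_force: [-4.8, 2.9, 7.7]
finger_gap: 50.7
```

```bash
python3 -c "
from h import *
bar('s8')"
```

```text
t 5.22 tcp [598.7  84.6  -6.7] stage [-23.3  32.4] F stage [-5.4  0.4] 8.2 gap 50.5 toolz [-0.005  0.001 -1.   ] yaw err 0.1
bar slope -0.063 z@66 29.1 angle est 0.363 441
tab rear [-12.  -11.2] 22
```

servo_tool(
  series=[
    {"dx": -0.15, "dy": 0, "dz": 0, "wx": 0, "wy": 0, "wz": 0, "hand": -0.18},
    {"dx": -0.3, "dy": 0, "dz": 0, "wx": 0, "wy": 0, "wz": 0, "hand": -0.18},
    {"dx": -0.4, "dy": 0, "dz": 0, "wx": 0, "wy": 0, "wz": 0, "hand": -0.18},
    {"dx": -0.4, "dy": 0, "dz": 0, "wx": 0, "wy": 0, "wz": 0, "hand": -0.18},
  ],
)

```text
time: 5.55
tcp_pos: [600.1, 83.6, -6.8]
tcp_rot: [-0.874, -3.008, 0.0]
ft_force: [-7.7, 4.7, 11.2]
finger_gap: 50.5
```

```bash
python3 -c "
from h import *
bar('s9')"
```

```text
t 5.6 tcp [600.2  83.6  -6.7] stage [-21.5  32.4] F stage [-9.1  0.8] 11.5 gap 50.5 toolz [-0.008  0.002 -1.   ] yaw err 0.1
bar slope -0.063 z@66 29.0 angle est 0.363 435
tab rear [-10.4  -9.6] 20
```

servo_tool(
  series=[
    {"dx": -0.2, "dy": 0, "dz": 0, "wx": 0, "wy": 0, "wz": 0, "hand": -0.18},
    {"dx": -0.4, "dy": 0, "dz": 0, "wx": 0, "wy": 0, "wz": 0, "hand": -0.18},
    {"dx": -0.4, "dy": 0, "dz": 0, "wx": 0, "wy": 0, "wz": 0, "hand": -0.18},
  ],
)

```text
time: 5.85
tcp_pos: [599.9, 83.6, -6.8]
tcp_rot: [-0.871, -3.002, -0.0]
ft_force: [-13.9, 9.0, 16.8]
finger_gap: 50.5
```

```bash
python3 -c "
from h import *
bar('s10')"
```

```text
t 5.9 tcp [600.   83.6  -6.8] stage [-21.7  32.3] F stage [-16.8   0.3] 16.8 gap 50.6 toolz [-0.015  0.005 -1.   ] yaw err 0.14
bar slope -0.071 z@66 28.8 angle est 0.371 443
tab rear [-10.3  -9.5] 26
```

The holder is firmly on the stop: force rises with no motion and the tab rear is at -10. I'll back off the tab with the clip still pressed, then let the clip up.

servo_tool(
  series=[
    {"dx": 0.4, "dy": 0, "dz": 0, "wx": 0, "wy": 0, "wz": 0, "hand": -0.18},
    {"dx": 0.8, "dy": 0, "dz": 0, "wx": 0, "wy": 0, "wz": 0, "hand": -0.18},
    {"dx": 1.2, "dy": 0, "dz": 0, "wx": 0, "wy": 0, "wz": 0, "hand": -0.18},
    {"dx": 1.4, "dy": 0, "dz": 0, "wx": 0, "wy": 0, "wz": 0, "hand": -0.18},
    {"dx": 1.4, "dy": 0, "dz": 0, "wx": 0, "wy": 0, "wz": 0, "hand": -0.18},
  ],
)

```text
time: 6.32
tcp_pos: [598.7, 84.8, -5.6]
tcp_rot: [0.879, 3.011, -0.0]
ft_force: [2.6, -0.9, 6.2]
finger_gap: 50.6
```

```bash
python3 -c "
from h import *
bar('s11')"
```

```text
t 6.37 tcp [598.7  84.8  -5.6] stage [-23.4  32.6] F stage [ 3.  -0.9] 6.9 gap 50.2 toolz [ 0.005 -0.001 -1.   ] yaw err -0.07
bar slope -0.011 z@66 30.7 angle est 0.311 420
tab rear [-11.7 -10.3] 30
```

servo_tool(
  series=[
    {"dx": 0.3, "dy": 0, "dz": 0, "wx": 0, "wy": 0, "wz": 0, "hand": -0.18},
    {"dx": 0.6, "dy": 0, "dz": 0, "wx": 0, "wy": 0, "wz": 0, "hand": -0.18},
    {"dx": 0.6, "dy": 0, "dz": 0, "wx": 0, "wy": 0, "wz": 0, "hand": -0.18},
  ],
)

```text
time: 6.62
tcp_pos: [593.9, 87.9, -5.5]
tcp_rot: [0.88, 3.01, 0.0]
ft_force: [2.6, -1.0, 6.2]
finger_gap: 50.2
```

```bash
python3 -c "
from h import *
bar('s12')"
```

```text
t 6.67 tcp [593.9  87.9  -5.6] stage [-29.1  32.7] F stage [4.4 0.1] 5.6 gap 50.4 toolz [ 0.005 -0.001 -1.   ] yaw err -0.08
bar slope -0.001 z@66 30.7 angle est 0.301 411
tab rear [-11.8 -10.3] 35
```

```bash
python3 -c "
from h import *
a=[cloud(load(s),(150,270,190,340)) for s in('s10','s12')]
def M(Q,ok,w): x,y,z=Q[...,0],Q[...,1],Q[...,2]; return ok&(z>w[0])&(z<w[1])&(abs(y)<21)&(x>-16)&(x<-4)
m=M(*a[0],(40,51))&M(*a[1],(40,51)); print(m.sum(),[np.median(q[0][...,0][m]) for q in a],[np.mean(q[0][...,0][m]) for q in a])
f=[load(s)['frame'][150:270,190:340].astype(float) for s in('s10','s12')]
cv2.imwrite('pics/cmp.png',cv2.resize(np.hstack([g[:95,10:85] for g in f]).astype(np.uint8)[:,:,::-1],None,fx=5,fy=5,interpolation=3))
# label centroid
for s in('s10','s12'):
  c=load(s); h=cv2.cvtColor(c['frame'],cv2.COLOR_RGB2HSV); k=(h[...,0]>5)&(h[...,0]<22)&(h[...,1]>110); k[:150]=0;k[270:]=0;k[:,:230]=0;k[:,310:]=0
  v,u=np.nonzero(k); print(len(u),u.mean() if len(u) else 0,v.mean() if len(u) else 0)
"
```

```text
26 [np.float64(-10.027371409910046), np.float64(-10.193195066381382)] [np.float64(-10.239405165767693), np.float64(-10.043587545227517)]
10 258.3 204.9
10 258.2 204.6
```

View pics/cmp.png

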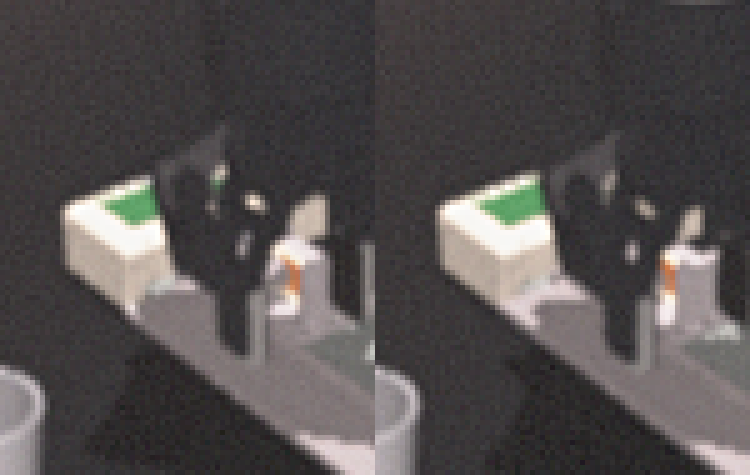

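The holder didn't move when I backed off: on the same pixels the tab is at -10.0 before and -10.2 after. Now I'll release the clip by rising slowly, then move clear.

servo_tool(
  series=[
    {"dx": 0, "dy": 0, "dz": -0.4, "wx": 0, "wy": 0, "wz": 0, "hand": -0.18},
    {"dx": 0, "dy": 0, "dz": -0.8, "wx": 0, "wy": 0, "wz": 0, "hand": -0.18},
    {"dx": 0, "dy": 0, "dz": -1.2, "wx": 0, "wy": 0, "wz": 0, "hand": -0.18},
    {"dx": 0, "dy": 0, "dz": -1.8, "wx": 0, "wy": 0, "wz": 0, "hand": -0.18},
    {"dx": 0, "dy": 0, "dz": -2.5, "wx": 0, "wy": 0, "wz": 0, "hand": -0.18},
  ],
)

```text
time: 7.08
tcp_pos: [589.9, 89.8, 18.2]
tcp_rot: [-0.877, -3.014, 0.001]
ft_force: [-0.4, 0.9, 0.2]
finger_gap: 50.5
```

servo_tool(
  series=[
    {"dx": 0, "dy": 0, "dz": -3, "wx": 0, "wy": 0, "wz": 0, "hand": -0.18},
    {"dx": 0, "dy": 0, "dz": -6, "wx": 0, "wy": 0, "wz": 0, "hand": -0.18},
    {"dx": 1, "dy": 0, "dz": -9, "wx": 0, "wy": 0, "wz": 0, "hand": -0.18},
    {"dx": 4, "dy": 0, "dz": -12, "wx": 0, "wy": 0, "wz": 0, "hand": -0.18},
    {"dx": 7, "dy": 0, "dz": -14, "wx": 0, "wy": 0, "wz": 0, "hand": -0.18},
  ],
)

```text
time: 7.5
tcp_pos: [532.9, 126.9, 161.1]
tcp_rot: [0.881, 3.012, 0.002]
ft_force: [0.3, 1.1, -0.6]
finger_gap: 50.4
```

servo_tool(
  series=[
    {"dx": 3.5, "dy": 1.6, "dz": 0, "wx": 0, "wy": 0, "wz": 0, "hand": -0.18},
    {"dx": 7, "dy": 3.2, "dz": 0, "wx": 0, "wy": 0, "wz": 0, "hand": -0.18},
    {"dx": 10.5, "dy": 4.8, "dz": 0, "wx": 0, "wy": 0, "wz": 0, "hand": -0.18},
    {"dx": 13, "dy": 6, "dz": 0, "wx": 0, "wy": 0, "wz": 0, "hand": -0.18},
    {"dx": 15, "dy": 7, "dz": 0, "wx": 0, "wy": 0, "wz": 0, "hand": -0.18},
  ],
)

```text
time: 7.92
tcp_pos: [440.4, 269.4, 158.9]
tcp_rot: [-0.873, -3.016, -0.001]
ft_force: [-0.3, 0.3, -0.2]
finger_gap: 50.1
```

servo_tool(
  series=[
    {"dx": 0, "dy": 0, "dz": 0, "wx": 0, "wy": 0, "wz": 0, "hand": -0.18},
    {"dx": 0, "dy": 0, "dz": 0, "wx": 0, "wy": 0, "wz": 0, "hand": -0.18},
  ],
)

```text
time: 8.08
tcp_pos: [441.9, 268.0, 158.7]
tcp_rot: [-0.873, -3.017, 0.0]
ft_force: [1.2, 0.3, 0.1]
finger_gap: 50.5
```

```bash
python3 -c "
from h import *
bar('s13'); d=snap('top','t13')
Q,ok=cloud(load('s13'),(150,270,190,340)); x,y,z=Q[...,0],Q[...,1],Q[...,2]
m=ok&(z>40)&(z<51)&(abs(y)<18)&(x>-16)&(x<0); print('tab',np.median(x[m]),m.sum())
L=lambda c,u,v,z:(A@(onz(c,u,v,z)[:2]-O)).round(1)
for s in('top0','t13'):
  c=load(s); h=cv2.cvtColor(c['frame'],cv2.COLOR_RGB2HSV); k=(h[...,0]>5)&(h[...,0]<22)&(h[...,1]>110); k[:170]=0;k[260:]=0;k[:,:225]=0;k[:,280:]=0
  v,u=np.nonzero(k); print('label',len(u),L(c,u.mean(),v.mean(),20))
cv2.imwrite('pics/t13c.png',cv2.resize(d['frame'][100:300,110:370,::-1],None,fx=3,fy=3,interpolation=3))
"
```

```text
t 8.13 tcp [442.9 266.6 158.7] stage [-252.4  102.3] F stage [-0.4 -0.4] 0.7 gap 50.5 toolz [ 0. -0. -1.] yaw err 0.08
bar slope 0.181 z@66 35.5 angle est 0.121 462
tab rear [-12.4 -11. ] 67
tab -11.093184734968448 59
label 136 [-19.9  -3.8]
label 133 [32.3 -5.1]
```

View pics/t13c.png

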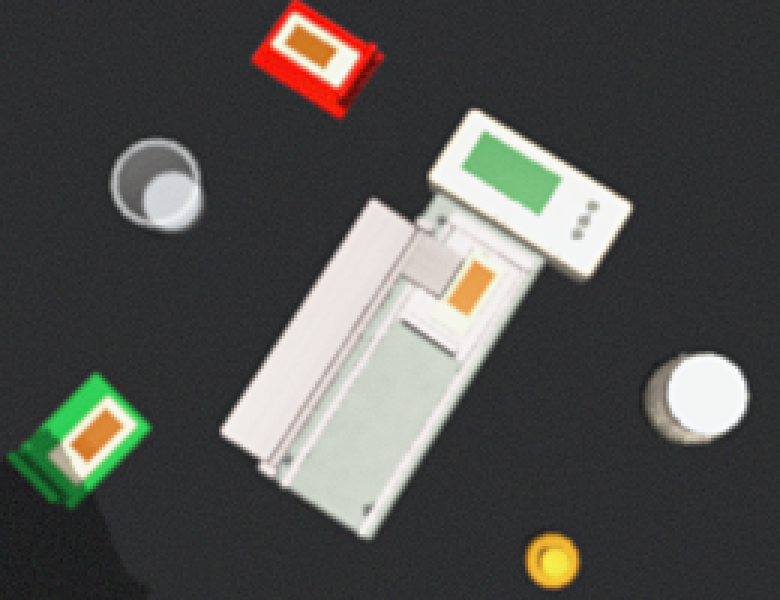

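Clip reads 0.12 as expected. One more check: whether clamping shifted the holder.

```bash
python3 -c "
from h import *
a=[cloud(load(s),(150,270,190,340)) for s in('s10','s12','s13')]
def M(Q,ok): x,y,z=Q[...,0],Q[...,1],Q[...,2]; return ok&(z>24)&(z<51)&(abs(y)<21)&(x>-16)&(x<-4)
m=M(*a[0])&M(*a[1])&M(*a[2]); print(m.sum(),[(np.median(q[0][...,0][m]).round(2),np.mean(q[0][...,0][m]).round(2)) for q in a])
# tab edge in grey: column shift between s12 and s13 around far tab corner
g=[cv2.cvtColor(load(s)['frame'],cv2.COLOR_RGB2GRAY).astype(np.float32) for s in('s10','s12','s13')]
v,u=np.nonzero(m); v+=150;u+=190; print(u.min(),u.max(),v.min(),v.max())
"
```

```text
63 [(np.float64(-10.35), np.float64(-10.59)), (np.float64(-10.3), np.float64(-10.23)), (np.float64(-10.56), np.float64(-10.44))]
260 267 203 214
```

The holder stayed put to within 0.2 mm of where it was held against the stop, so I'm handing in.

```bash
python3 -c "
from station import *
print(close_job())"
```

```text
the job is handed in; nothing more can be done
None
```

I handed the job in at about 8.1 s. The holder is home against the end stop and the clip's jaw is clamping it. With one fingertip I held the press bar down at about 0.29–0.37 rad. With the other I pushed the holder about 52 mm by its tab until it met the stop, where force rose to 17 N with no further motion. I then backed off the tab with the clip still pressed, released the clip and moved clear.

Last checks:
- **Clip:** it reads 0.12, the value expected with the holder home and the clip let go.
- **Holder:** the tab's rear face is at stage x ≈ -10.5 mm, against -10 when home. It stayed within 0.3 mm from the push through to after clamping. An unmatched full-tab estimate read about -11 mm, which is within the 2 mm camera calibration.
- **Bystanders:** the final top view shows the jar, cup, weight and look-alikes where they started. I compared them by eye only.
- **Robot:** nothing is touching it; the force reads about zero.

One disagreement: the cameras showed the fingertips about 35 mm above the reported TCP height. I went by the cameras and the contact force, so this did not affect the result.

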